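# Feel open a combination padlock and hold it up open

## Task

A customer has forgotten the number of the combination padlock lying in the wooden cradle. Leave it in the cradle while you turn its dial, feeling for the one notch where the dial stops dead and the shackle springs out a little, and pull the shackle out as far as it goes. Then lift the opened lock out by its shackle, leaving the other things where they are, and finish while holding it up still, the whole lock at least 10 cm above the worktop.

Things in the scene. Friction and masses are not known exactly. Their poses are not given: they have to be found in the camera images.
- cradle: Hardwood holding cradle, 86 x 100 x 33 mm, screwed to the worktop. Origin: on the worktop under the middle of its bed; z up. Its bed lies 18 mm above the worktop; walls stand 15 mm above the bed at both sides and the back (+x), 1.5 mm clear of the lock; the front (-x) is open but for a horn at each corner, so the shackle sticks out over the bare board. The front (-x) points to the robot's right, give or take half a radian.
- lock: Combination padlock lying on its back in the cradle, loose, 0.46 kg in all: case 60 (x) x 66 (y) x 30 mm (z). Origin: centre of its underside, z out of its dial side (up). It points the same way as the cradle; its shackle comes out of the -x face.
- lock_tail (a point): Middle of the lock's +x end face (the end away from the shackle), 30 mm from the lock's axis and 15 mm above its underside.
- dial_grip (a point): On the dial's axis, which is the lock's z axis through the middle of the case: half-way up the knurled round grip, diameter 28 mm, height 18 mm (45.7 mm above the lock's underside, 64 mm above the worktop at the start; grip top 9 mm higher). The grip stands on a flat dial disc of diameter 47 mm whose face is 9 mm below this point.
- shackle_bow (a point): Centre of the bar in the middle of the shackle's cross piece. The shackle is a square-shouldered U of round bar 9 mm thick, 50 mm wide outside, 32 mm inside, lying in the lock's mid plane (15 mm above its underside, 33 mm above the worktop). Shut, this point is 64.5 mm from the dial's axis along the lock's -x, and there is a clear space 30 mm long between case and cross piece; the cross piece is straight for 19 mm along the lock's y. Nothing lies under it.
- lock_dial (a joint): Angle of the dial, rad, growing clockwise as seen from the dial side; starts within 0.3 of 0. It turns freely both ways (0.03 N m) any number of times. Once per turn there is a true notch, at an unknown place that differs each time, 0.9 to 3.6 rad clockwise from the start: about 0.2 rad wide; there the shackle springs out and the dial stops dead. Three false notches (about 0.15 N m) only click: the dial goes on past them.
- lock_shackle (a joint): How far the shackle is drawn out of the case along the lock's -x, m: 0 shut, about 0.001 in a false notch, springs to 0.006 or a little more in the true notch, 0.022 fully out (a stop). From 0.006 on it must be pulled, against about 1 N of friction; it stays where it is left and hangs fully out under the lock's own weight. Pulling before the true notch is found does nothing.
- padlock_small: Bystander: keyed padlock, 19 x 42 x 65 mm, standing on its base. Origin: centre of its base.
- padlock_steel: Bystander: grey keyed padlock, 21 x 48 x 70 mm, standing on its base. Origin: centre of its base.
- cylinder_brass: Bystander: brass-coloured threaded lock cylinder, 35 mm across, 34 mm tall, standing. Origin: centre of its base.
- cylinder_steel: Bystander: steel-coloured threaded lock cylinder, 35 mm across, 34 mm tall. Origin: centre of its base.
- follower: Bystander: hexagonal plug follower bar, 13 x 85 x 11 mm, lying. Origin: centre of its underside, long along its y.
- screwdriver: Bystander: screwdriver, 25 x 201 x 27 mm, lying. Origin: under its middle, handle to +y.
- pinning_tray: Bystander: shallow tray of pins, 65 x 110 x 12 mm. Origin: centre of its underside.
There are look-alikes about, which are no part of the job. There is more than one size of the cradle; the job needs the smaller.

How it is judged:
By the outcome, as a careful person would: the job done as asked, in the order asked, and still so for the second after the job is handed in, while the arm keeps its last pose, push and grip.
It also fails if it takes over 72 s, if anything falls off the work surface, if the arm or the gripper's body presses on something with over 40 N, if the wrist force passes 120 N, or if a joint passes its speed limit or range.

## Robot

A 6-joint arm with a two-finger parallel gripper is mounted at the origin on a cart in front of the work surface, level with it; the furniture and walls round the work are solid. World frame = base frame: x ahead of the robot, y to its left, z up, the work surface at z = 0. Lengths are in m, angles in rad, forces in N, time in s.
With the tool pointing down it reaches from about 0.3 to 0.85 m from the base axis. Payload 5.4 kg.
Tool frame: the origin (TCP) lies midway between the tips of the shut fingers; the grasp point (between the pads) lies 19 mm behind it; z points along the fingers, y is the line along which they close (so a half turn about z gives the same grasp; the last joint's range is limited). The gripper opens to 85 mm and grips with 20 to 120 N. Pads are 22 mm wide; open, the fingers measure 114 mm over their backs; the gripper's body (76 mm by 85 mm) begins 54 mm behind the grasp point. The pads swing forward as they close: fully open they stand 13 mm farther back than shut.
Start: joints at [1.135, 0.158, 1.597, -0, 1.386, -0.21], TCP at [0.129, 0.56, 0.193] pointing down, gripper open.
Joint ranges: [-2.91, 2.91], [-0.94, 2.29], [0.18, 2.7], [-1.29, 4.43], [0.17, 2.64], [-3, 3]. Speed limits (rad/s): [2.57, 2.57, 3.14, 3.14, 3.14, 3.14].

## Interface

Orientations are given as a unit quaternion [w, x, y, z].
In Python, from station import manip, imaging, job_done gives the robot as it stands.
- The arm moves only by the tool apply_moves, never from a script. Its argument "deltas" is a list of rows, each a list of 3 entries, a list of its own where there are three numbers: the shift along the tool's x, y, z in cm, then the turn, a rotation vector about the tool's x, y, z in rad, then the finger opening in cm, from 0 to 8.54. In form: [[[dx, dy, dz], [rx, ry, rz], hand], ...]. A call has 1 to 12 rows; each row is the pose to reach, as a shift and turn from the pose commanded when the call began, along the tool's axes at that moment; what a row does not reach only later rows make up. A row lasts 1/10 s, in which the tool goes at most 50 mm and 8.59 degrees, less where a joint would pass 70% of its speed; a pose out of reach is approached as far as the arm can. A call with a gripper value outside its range is refused whole. The fingers move at their own pace and stop on an object; "squeeze" is the grip in N (left out, the last holds). Time passes only in rows, so rows that repeat a pose let the fingers close. It gives the time, the measured TCP pose, the force, the opening and the grip force at its end, in the units of the state.
- manip.sense(): the state, without advancing time (a new reading comes with each control period).
- imaging.read_camera(name): name is "side" or "top"; returns a dict with "frame" (420x560x3 uint8, red, green, blue), "camera_matrix" (3x3 intrinsics, pixels), "cam_to_world" (4x4, takes a point from camera to world coordinates). Camera axes: x right, y up, looking along -z (the intrinsics and any distortion apply to the point x, -y, -z); pixel columns grow to the right and rows downward; lengths in m; the calibration is good to about 2 mm. A picture is of the moment at which its call begins. There is no depth.
- job_done(): hands the job in; it is judged then, once.
The state is a dict: "time": time; "qpos": joint angles; "dq": joint speeds; "joint_efforts": joint torques, N m; "eef_pos": TCP position; "tool_rot": TCP orientation; "ft_force": force on the tool from outside, world axes, zero at the start; "moment": the same for the moment, N m; "finger_gap": opening from 0.0 (shut) to 1.0 (fully open); "gripper_force": force on a finger pad.
Only numpy, scipy, OpenCV 4.12 (cv2) and the standard library are available. Lean on these libraries where they do the work, as an engineer would, in place of code of your own. Each camera call takes 0.05 s, during which the arm holds its last target. There are 200 camera calls.

## Working session

There is one attempt and no reset: what is moved stays moved. The work goes in short steps, Python scripts to look and compute and a tool call to move; the robot and the scene stay as the last step left them, time stands still between calls to the robot, and variables do not carry over. Pictures are saved under pics/ and viewed, at most 10 in all, crops included, and the job is handed in when it is done.

Besides the shell and the picture viewer there is one more tool, called after "Request:" as name(argument=value, ...) on one line, values as JSON. apply_moves: Moves the arm, as the interface text tells. Its arguments: {"type":"object","properties":{"deltas":{"type":"array"},"squeeze":{"type":"number"}},"required":["deltas"]}

```bash
mkdir -p pics; ls
cat > h.py <<'E'
import numpy as np, cv2
from station import manip, imaging, job_done
def cap(n):
    d=imaging.read_camera(n); return d["frame"],np.array(d["camera_matrix"]),np.array(d["cam_to_world"])
def ray(K,T,uv):
    p=np.linalg.inv(K)@np.array([uv[0],uv[1],1.]); d=T[:3,:3]@np.array([p[0],-p[1],-p[2]]); return T[:3,3],d/np.linalg.norm(d)
def plane(K,T,uv,z):
    o,d=ray(K,T,uv); return o+d*(z-o[2])/d[2]
def tri(a,b):
    (o1,d1),(o2,d2)=a,b
    s=np.linalg.lstsq(np.c_[d1,-d2],o2-o1,rcond=None)[0]; p,q=o1+s[0]*d1,o2+s[1]*d2
    return (p+q)/2,np.linalg.norm(p-q)
def proj(K,T,X):
    p=T[:3,:3].T@(np.array(X)-T[:3,3]); p=K@np.array([p[0],-p[1],-p[2]]); return p[:2]/p[2]
E
python3 - <<'E'
from h import *
np.set_printoptions(precision=4,suppress=True)
s=manip.sense(); print(s)
for n in("top","side"):
    f,K,T=cap(n); print(n,K,T); cv2.imwrite(f"pics/{n}0.png",cv2.cvtColor(f,cv2.COLOR_RGB2BGR)); np.savez(f"{n}0",f=f,K=K,T=T)
E
```

```text
pics
{'time': 0.0, 'qpos': array([ 1.1349,  0.1591,  1.5983,  0.    ,  1.3862, -0.2101]), 'dq': array([-0.0011, -0.0009, -0.001 ,  0.0022, -0.0003,  0.0018]), 'joint_efforts': array([  0.0004, -39.6017, -33.1423,  -0.0003,   0.0086,   0.    ]), 'eef_pos': array([0.1284, 0.5598, 0.1922]), 'tool_rot': array([-0.0003,  0.1127,  0.9936, -0.0009]), 'ft_force': array([-0.0105,  0.3718,  0.9398]), 'moment': array([-0.009 , -0.0229,  0.0089]), 'gripper_force': 0.0, 'finger_gap': 0.9955331887584413}
top [[518.1108   0.     273.6021]
 [  0.     518.1108 211.955 ]
 [  0.       0.       1.    ]] [[ 0.0694  0.9715 -0.2266  0.2551]
 [-0.9976  0.0675 -0.0163  0.0478]
 [-0.0006  0.2272  0.9739  1.0845]
 [ 0.      0.      0.      1.    ]]
side [[432.6357   0.     277.5597]
 [  0.     432.6357 203.1118]
 [  0.       0.       1.    ]] [[-0.999   0.0406 -0.0207  0.4766]
 [-0.0424 -0.6574  0.7523  0.8094]
 [ 0.017   0.7524  0.6585  0.7421]
 [ 0.      0.      0.      1.    ]]
```

View pics/top0.png

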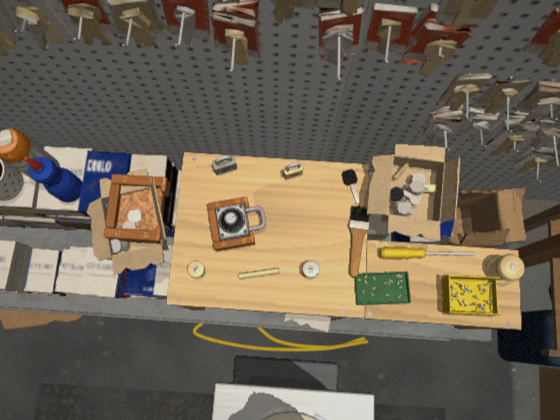

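View pics/side0.png

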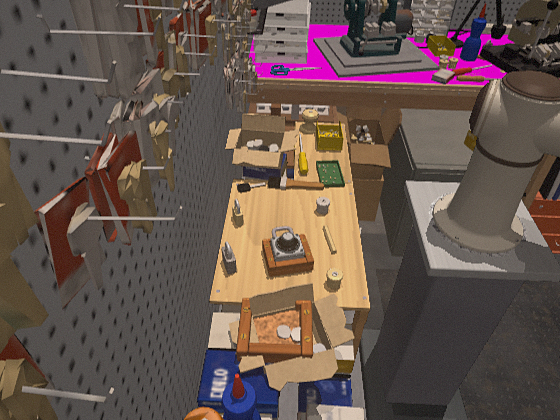

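The top view shows the lock with a dark dial at (232,219), lying in a small wooden cradle at (235,222) with its shackle to the right at (262,217). A larger wooden frame at (135,208) is empty of locks. The side view shows the lock at (287,243) and the large frame at (275,328). The cradle with the lock in it fits the description, so I'll enlarge that one to confirm.

Run:
```python
from h import *
a=np.load("top0.npz")["f"][180:260,190:290]; b=np.load("side0.npz")["f"][215:285,240:330]
im=np.vstack([cv2.resize(a,(400,320),interpolation=cv2.INTER_CUBIC)]); im2=cv2.resize(b,(400,311),interpolation=cv2.INTER_CUBIC)
im2=cv2.copyMakeBorder(im2,0,9,0,0,cv2.BORDER_CONSTANT)
cv2.imwrite("pics/crop0.png",cv2.cvtColor(np.hstack([im,im2]),cv2.COLOR_RGB2BGR))
```

```text
(no output)
```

View pics/crop0.png

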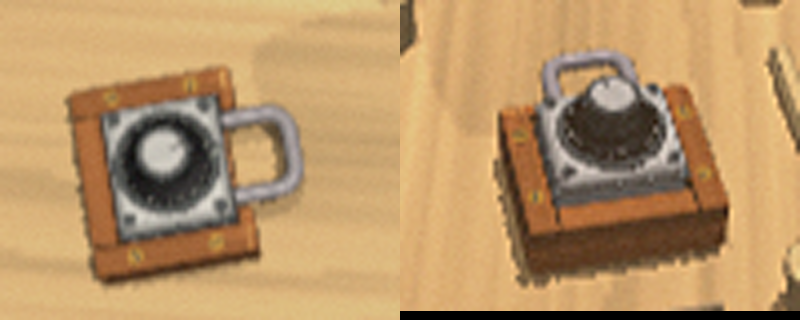

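The crop confirms it. The lock has its dial up in the small cradle, with the grip cap near top-view (230.7,218) and side-view (287,236). The shackle points to image right, which is the robot's right (-y).

Run:
```python
from h import *
np.set_printoptions(precision=4,suppress=True)
V={}
for n,c in(("top",(230.5,218)),("side",(287,236.5))):
    z=np.load(n+"0.npz"); f=z["f"].astype(int); V[n]=(z["K"],z["T"])
    g=f.min(2); m=((g>135)&(f[:,:,0]-f[:,:,2]<35)).astype(np.uint8)
    k,l,st,ce=cv2.connectedComponentsWithStats(m)
    cand=[(np.hypot(*(ce[i]-c)),ce[i],st[i]) for i in range(1,k) if st[i][4]>15]; cand.sort(key=lambda t:t[0]); print(n,[(x[1],x[2]) for x in cand[:2]])
    V[n+"c"]=cand[0][1]
    # shackle + case: bluish gray
    m2=((f[:,:,0]-f[:,:,2]<15)&(g>60)).astype(np.uint8)
    x,y=map(int,c); W=m2[y-30:y+30,x-25:x+50]
    if n=="top": 
        for r in W[8:50]: print("".join(".#"[v] for v in r))
p,e=tri(ray(*V["top"],V["topc"]),ray(*V["side"],V["sidec"])); print("cap",p,e)
for n in("top","side"): print(plane(*V[n],V[n+"c"],.073))
```

```text
top [(array([230.3647, 217.4471]), array([226, 213,  10,  10,  85], dtype=int32)), (array([220.381 , 211.3333]), array([216, 207,  13,  12,  42], dtype=int32))]
...........................................................................
...........................................................................
...........................................................................
...........................................................................
...........................................................................
...........................................................................
...........................................................................
...........................................................................
.....................................##....................................
................................#######....................................
..........................#######.#####....................................
.....................###########..######........######.....................
..............#############
[... 1809 characters left out ...]
..####.################..#######...............................
..............#####.#.##########.###########...............................
...............#####..######################...............................
...............############################................................
...............#####.################......................................
...............#################...........................................
side [(array([287.6383, 235.9362]), array([283, 233,  10,   7,  47], dtype=int32)), (array([278.9   , 240.6583]), array([272, 226,  21,  30, 120], dtype=int32))]
cap [0.4723 0.1505 0.0726] 0.0019722422144235366
[0.4732 0.1503 0.073 ]
[0.4714 0.1513 0.073 ]
```

Run:
```python
from h import *
np.set_printoptions(precision=4,suppress=True)
V={n:(np.load(n+"0.npz")["K"],np.load(n+"0.npz")["T"]) for n in("top","side")}
c=np.array([.4725,.1505])
b=plane(*V["top"],(262.7,218),.033); print("bow",b,b[:2]-c,np.linalg.norm(b[:2]-c))
d=c-b[:2]; print("yaw +x",np.arctan2(d[1],d[0]))
print(tri(ray(*V["top"],(262.7,218)),ray(*V["side"],(282.3,228.5))))
# case left edge at top (z=.048)
P=plane(*V["top"],(216,209),.048);Q=plane(*V["top"],(220,235.5),.048); e=P-Q; print("left edge->yaw",np.arctan2(e[1],e[0])+np.pi/2, np.linalg.norm(e))
f=np.load("top0.npz")["f"]; h=cv2.cvtColor(f,cv2.COLOR_RGB2HSV)
g=f.astype(int); m=((h[:,:,0]<15)&(h[:,:,1]>120)&(h[:,:,2]>90)).astype(np.uint8); m[:190]=0;m[255:]=0;m[:,:203]=0;m[:,270:]=0
r=cv2.minAreaRect(cv2.findNonZero(m)); B=[plane(*V["top"],p,.033)[:2] for p in cv2.boxPoints(r)]; print(r); print(np.array(B),np.linalg.norm(B[0]-B[1]),np.linalg.norm(B[1]-B[2]))
for i in range(4): v=B[(i+1)%4]-B[i]; print(np.arctan2(v[1],v[0])%(np.pi/2))
print("center",np.mean(B,0))
```

```text
bow [0.4853 0.0872 0.033 ] [ 0.0128 -0.0633] 0.06462314240030949
yaw +x 1.770640303732379
(array([0.4848, 0.0873, 0.0322]), np.float64(0.0014105086062628069))
left edge->yaw 1.8106924555349997 0.05620638337247822
((230.4249267578125, 223.5646514892578), (48.4234733581543, 41.28738021850586), 80.21759033203125)
[[0.5087 0.2079]
 [0.5297 0.1242]
 [0.4298 0.0991]
 [0.4096 0.1811]] 0.08630112351238355 0.10299715101739212
0.24616723209355929
0.24616938441859837
0.24243727033477924
0.2639221103937325
center [0.4695 0.1531]
```

Request:
apply_moves(deltas=[[[-4, -3, 0], [0, 0, 0], 8.5], [[-8, -6, 0], [0, 0, 0], 8.5], [[-12, -9, 0], [0, 0, 0], 8.5], [[-16, -12, 0], [0, 0, 0], 8.5], [[-20, -15, 0], [0, 0, -0.1], 8.5], [[-24, -18, 0], [0, 0, -0.2], 8.5], [[-28, -21, 0], [0, 0, -0.3], 8.5], [[-32, -24, 0], [0, 0, -0.4], 8.5], [[-36, -27, 0], [0, 0, -0.5], 8.5], [[-40, -30, 0], [0, 0, -0.6], 8.5], [[-42.7, -32.2, 0], [0, 0, -0.7], 8.5], [[-42.7, -32.2, 0], [0, 0, -0.8], 8.5]])

```text
time: 1.3
eef_pos: [0.4748, 0.1474, 0.1928]
tool_rot: [-0.0, -0.283, 0.959, -0.001]
ft_force: [-0.4, 0.9, -0.3]
finger_gap: 0.996
gripper_force: 0.0
```

```bash
cat > st.py <<'E'
from h import *
np.set_printoptions(precision=4,suppress=True)
def S():
    s=manip.sense(); w,x,y,z=s["tool_rot"]
    print({k:(np.round(v,4)) for k,v in s.items() if k in("time","qpos","eef_pos","ft_force","moment","finger_gap","gripper_force")})
    from scipy.spatial.transform import Rotation as R
    M=R.from_quat([x,y,z,w]).as_matrix(); print(M); return s,M
def go(X):
    s,M=S(); print("shift cm",100*M.T@(np.array(X)-s["eef_pos"]))
E
python3 -c "
from st import *
go([.4725,.1505,.1])"
```

```text
{'time': np.float64(1.3), 'qpos': array([ 0.0583, -0.0453,  1.8104, -0.0012,  1.3766, -2.0854]), 'eef_pos': array([0.4748, 0.1474, 0.1928]), 'ft_force': array([-0.3515,  0.9018, -0.3422]), 'moment': array([ 0.0356,  0.0058, -0.0463]), 'gripper_force': np.float64(0.0), 'finger_gap': np.float64(0.9956)}
[[-0.8402 -0.5423  0.    ]
 [-0.5423  0.8402 -0.0012]
 [ 0.0006 -0.001  -1.    ]]
shift cm [0.0212 0.3964 9.2777]
```

Request:
apply_moves(deltas=[[[0, 0.4, 3], [0, 0, 0], 5.5], [[0, 0.4, 6], [0, 0, 0], 5.5], [[0, 0.4, 9], [0, 0, 0], 5.5], [[0, 0.4, 11], [0, 0, 0], 5.5], [[0, 0.4, 12.5], [0, 0, 0], 5.5], [[0, 0.4, 13.2], [0, 0, 0], 5.5], [[0, 0.4, 13.2], [0, 0, 0], 5.5]], squeeze=35)

```text
time: 2.0
eef_pos: [0.4696, 0.1542, 0.0601]
tool_rot: [-0.001, -0.283, 0.959, 0.0]
ft_force: [-0.1, 0.0, 0.6]
finger_gap: 0.643
gripper_force: 0.0
```

```bash
python3 -c "
from st import *
go([.4725,.1505,.06])
for n,(x,y) in(('top',(232,219)),('side',(287,240))):
    f,K,T=cap(n); s=f[y-45:y+45,x-50:x+50]; globals()[n]=cv2.resize(s,(400,360),interpolation=cv2.INTER_CUBIC)
cv2.imwrite('pics/c1.png',cv2.cvtColor(np.hstack([top,side]),cv2.COLOR_RGB2BGR))"
```

```text
{'time': np.float64(2.0), 'qpos': array([ 0.0723,  0.1026,  1.9393, -0.    ,  1.1023, -2.0727]), 'eef_pos': array([0.4696, 0.1542, 0.0601]), 'ft_force': array([-0.1081,  0.0157,  0.6069]), 'moment': array([ 0.046 ,  0.0539, -0.0213]), 'gripper_force': np.float64(0.0), 'finger_gap': np.float64(0.6431)}
[[-0.8396 -0.5432 -0.0025]
 [-0.5432  0.8396 -0.0002]
 [ 0.0022  0.0012 -1.    ]]
shift cm [-0.0429 -0.4722  0.0102]
```

View pics/c1.png

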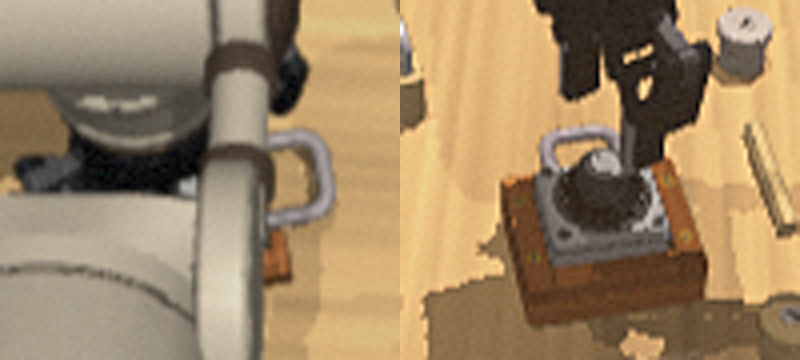

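The top view is blocked by the arm. The side view shows the near finger tip around crop (645,160), beside the dial at (603,170), and the far one at (575,95). I'll project the expected points to check the alignment.

```bash
python3 -c "
from h import *
z=np.load('side0.npz'); K,T=z['K'],z['T']
def c(X): return (proj(K,T,X)-[237,195])*4+[400,0]
y=np.array([-.543,.84,0]);x=np.array([.84,.543,0]);p=np.array([.4696,.1542,.0651])
for s in(1,-1): print([c(p+s*y*.0275+t*x*.011) for t in(-1,0,1)],[c(p+s*y*.042+t*x*.011) for t in(-1,1)])
print(c([.4725,.1505,.073]),c([.4725,.1505,.055]))"
```

```text
[array([649.64580008, 203.00618565]), array([632.23209942, 210.47679753]), array([614.65492299, 218.01754177])] [array([664.42331415, 220.47880942]), array([629.2128736, 235.8102023])]
[array([596.20185069, 139.81517696]), array([579.19193573, 146.72510331]), array([562.02827005, 153.69748771])] [array([582.76151428, 123.92360411]), array([548.7991955 , 137.52897341])]
[600.50267617 162.66461201] [599.46712795 185.75918545]
```

```bash
python3 -c "
from h import *
f,K,T=cap('side'); s=f[170:270,220:353]; im=cv2.resize(s,None,fx=6,fy=6,interpolation=cv2.INTER_CUBIC)
y=np.array([-.543,.84,0]);p=np.array([.4696,.1542,.0601])
for s in(1,-1):
  for z in(0.005,.04,.08,.12):
    q=(proj(K,T,p+s*y*.0275+[0,0,z])-[220,170]+.5)*6; cv2.circle(im,tuple(int(v) for v in q),4,(255,0,0),-1)
cv2.imwrite('pics/c2.png',cv2.cvtColor(im,cv2.COLOR_RGB2BGR))
f,K,T=cap('top'); print([proj(K,T,p+[0,0,z]) for z in(0,.1,.15,.2)])"
```

```text
[array([228.78976676, 220.44035398]), array([224.16807623, 208.92798746]), array([221.48295028, 202.23949247]), array([218.4913432 , 194.78757052])]
```

View pics/c2.png

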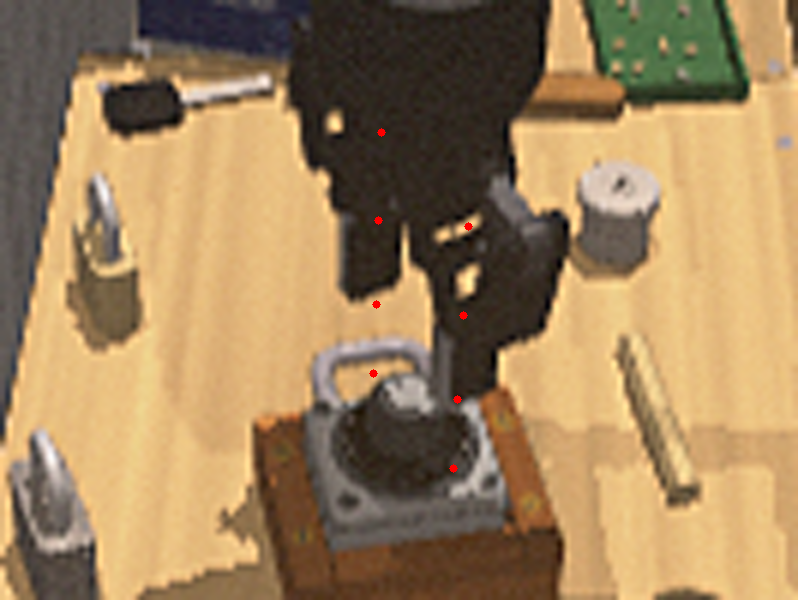

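The picture shows the finger tips about 40 mm higher than the state says: far tip at (370,298), near tip at (470,395). I'll let the arm settle, then check whether the picture lags.

Request:
apply_moves(deltas=[[[0, -0.3, 0], [0, 0, 0], 5.5], [[0, -0.5, 0], [0, 0, 0], 5.5], [[0, -0.5, 0], [0, 0, 0], 5.5], [[0, -0.5, 0], [0, 0, 0], 5.5], [[0, -0.5, 0], [0, 0, 0], 5.5]])

```text
time: 2.7
eef_pos: [0.4733, 0.1501, 0.0612]
tool_rot: [-0.0, -0.283, 0.959, 0.0]
ft_force: [1.3, 0.7, -0.9]
finger_gap: 0.644
gripper_force: 0.0
```

```bash
python3 -c "
from st import *
go([.4725,.1505,.06])
f,K,T=cap('side'); g=f.max(2)<60
# far finger: lowest dark row in columns 277..285 above row 225
for c in range(276,288): 
  r=np.where(g[170:226,c])[0]; print(c,r.max()+170 if len(r) else None, end='; ')
im=cv2.resize(f[170:270,220:353],None,fx=6,fy=6,interpolation=cv2.INTER_CUBIC)
cv2.imwrite('pics/c3.png',cv2.cvtColor(im,cv2.COLOR_RGB2BGR))
"
```

```text
{'time': np.float64(2.7), 'qpos': array([ 0.0632,  0.1046,  1.9346, -0.    ,  1.1025, -2.0817]), 'eef_pos': array([0.4733, 0.1501, 0.0612]), 'ft_force': array([ 1.2536,  0.6816, -0.9244]), 'moment': array([ 0.0281,  0.0374, -0.0292]), 'gripper_force': np.float64(0.0), 'finger_gap': np.float64(0.6444)}
[[-0.8397 -0.5431 -0.    ]
 [-0.5431  0.8397 -0.    ]
 [ 0.      0.     -1.    ]]
shift cm [0.0486 0.0791 0.1212]
276 216; 277 217; 278 217; 279 217; 280 217; 281 216; 282 216; 283 215; 284 215; 285 214; 286 205; 287 209;
```

View pics/c3.png

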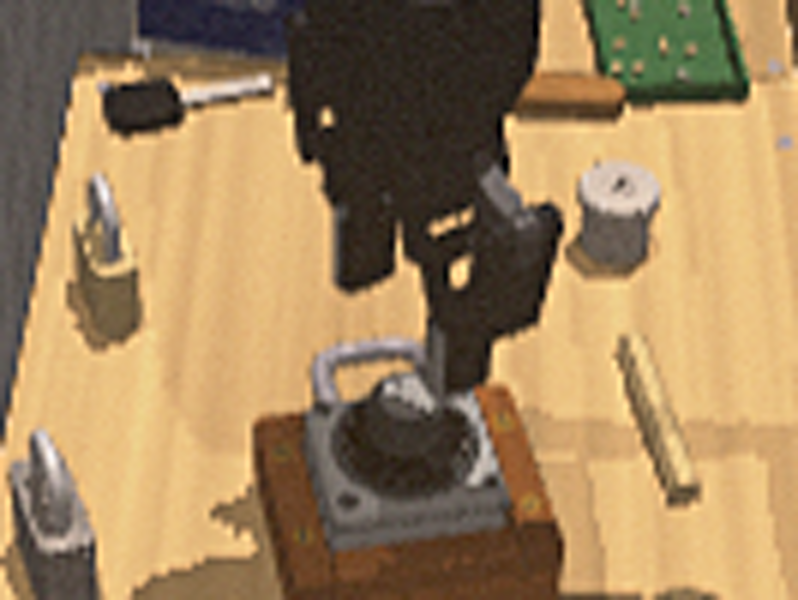

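It isn't lag, because the tips moved with the arm. Closing the fingers here is a harmless test: on the grip they should stop at 28 mm.

Request:
apply_moves(deltas=[[[0, 0, 0], [0, 0, 0], 2], [[0, 0, 0], [0, 0, 0], 2], [[0, 0, 0], [0, 0, 0], 2], [[0, 0, 0], [0, 0, 0], 2], [[0, 0, 0], [0, 0, 0], 2], [[0, 0, 0], [0, 0, 0], 2]], squeeze=30)

```text
time: 3.35
eef_pos: [0.4734, 0.1501, 0.0612]
tool_rot: [-0.0, -0.283, 0.959, -0.0]
ft_force: [-0.2, 0.2, -0.4]
finger_gap: 0.232
gripper_force: 0.0
```

```bash
python3 -c "
from st import *
S()
f,K,T=cap('side')
im=cv2.resize(f[170:270,220:353],None,fx=6,fy=6,interpolation=cv2.INTER_CUBIC)
cv2.imwrite('pics/c4.png',cv2.cvtColor(im,cv2.COLOR_RGB2BGR))
"
```

```text
{'time': np.float64(3.35), 'qpos': array([ 0.0633,  0.1047,  1.9345, -0.    ,  1.1024, -2.0817]), 'eef_pos': array([0.4734, 0.1501, 0.0612]), 'ft_force': array([-0.2081,  0.2049, -0.394 ]), 'moment': array([ 0.0206, -0.0328, -0.0334]), 'gripper_force': np.float64(0.0), 'finger_gap': np.float64(0.2323)}
[[-0.8396 -0.5432 -0.    ]
 [-0.5432  0.8396 -0.    ]
 [ 0.     -0.     -1.    ]]
```

View pics/c4.png

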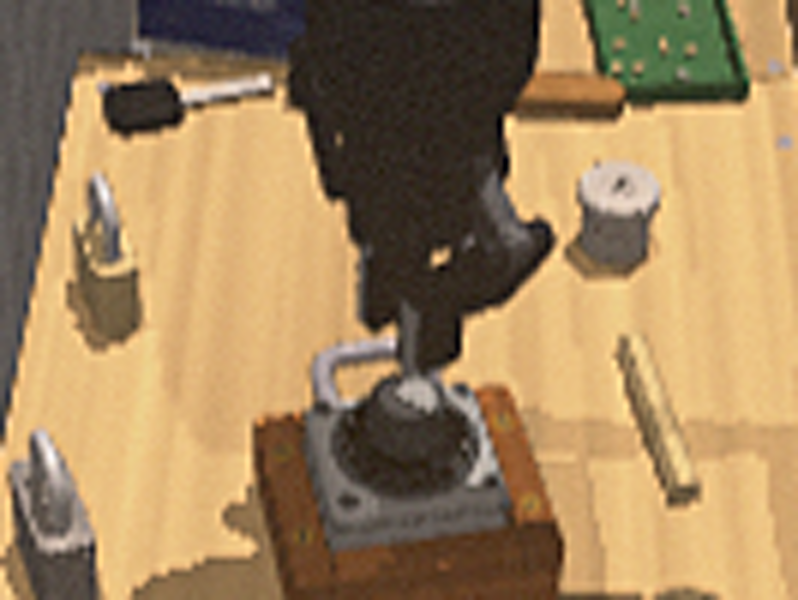

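The fingers closed past 28 mm without touching. The near finger also cuts across the cap in the picture, so the tips really are above the dial, by about 35 mm. I'll reopen and go down with care.

Request:
apply_moves(deltas=[[[0, 0, 0], [0, 0, 0], 5.5], [[0, 0, 0], [0, 0, 0], 5.5], [[0, 0, 0], [0, 0, 0], 5.5], [[0, 0, 0], [0, 0, 0], 5.5], [[0, 0, 0.5], [0, 0, 0], 5.5], [[0, 0, 1], [0, 0, 0], 5.5], [[0, 0, 1.3], [0, 0, 0], 5.5], [[0, 0, 1.6], [0, 0, 0], 5.5], [[0, 0, 1.8], [0, 0, 0], 5.5], [[0, 0, 2], [0, 0, 0], 5.5], [[0, 0, 2], [0, 0, 0], 5.5]])

```text
time: 4.5
eef_pos: [0.4732, 0.1501, 0.0409]
tool_rot: [-0.0, -0.283, 0.959, 0.0]
ft_force: [0.4, 0.9, 0.8]
finger_gap: 0.647
gripper_force: 0.0
```

```bash
python3 -c "
from st import *
S()
f,K,T=cap('side')
im=cv2.resize(f[170:270,220:353],None,fx=6,fy=6,interpolation=cv2.INTER_CUBIC)
cv2.imwrite('pics/c5.png',cv2.cvtColor(im,cv2.COLOR_RGB2BGR))
g=f.max(2)<60
for c in range(276,288): 
  r=np.where(g[170:226,c])[0]; print(c,r.max()+170 if len(r) else None, end='; ')
"
```

```text
{'time': np.float64(4.5), 'qpos': array([ 0.0632,  0.1368,  1.9455,  0.    ,  1.0598, -2.0818]), 'eef_pos': array([0.4732, 0.1501, 0.0409]), 'ft_force': array([0.4387, 0.8989, 0.8386]), 'moment': array([ 0.0162, -0.0327,  0.0208]), 'gripper_force': np.float64(0.0), 'finger_gap': np.float64(0.6465)}
[[-0.8396 -0.5432 -0.0005]
 [-0.5432  0.8396 -0.    ]
 [ 0.0004  0.0003 -1.    ]]
276 223; 277 224; 278 224; 279 224; 280 223; 281 223; 282 222; 283 222; 284 221; 285 212; 286 214; 287 219;
```

```bash
python3 -c "
from h import *
z=np.load('side0.npz'); K,T=z['K'],z['T']
p=np.array([.4732,.1501,0]); y=np.array([-.543,.84,0])
for h in (.0275,.035,.042):
  for zz in(.046,.06,.07,.08,.09): print(h,zz,proj(K,T,p-y*h+[0,0,zz]))
"
```

```text
0.0275 0.046 [280.0617543  236.35069379]
0.0275 0.06 [280.19239523 231.9352564 ]
0.0275 0.07 [280.28725246 228.72924588]
0.0275 0.08 [280.38342524 225.47877233]
0.0275 0.09 [280.48094112 222.18290431]
0.035 0.046 [278.36568883 234.27873835]
0.035 0.06 [278.47951912 229.8655747 ]
0.035 0.07 [278.56216355 226.66147666]
0.035 0.08 [278.64594835 223.41316672]
0.035 0.09 [278.73089729 220.11972341]
0.042 0.046 [276.79773975 232.36329306]
0.042 0.06 [276.89617332 227.9524055 ]
0.042 0.07 [276.96763385 224.7502016 ]
0.042 0.08 [277.0400758 221.5040194]
0.042 0.09 [277.11351954 218.21294665]
```

View pics/c5.png

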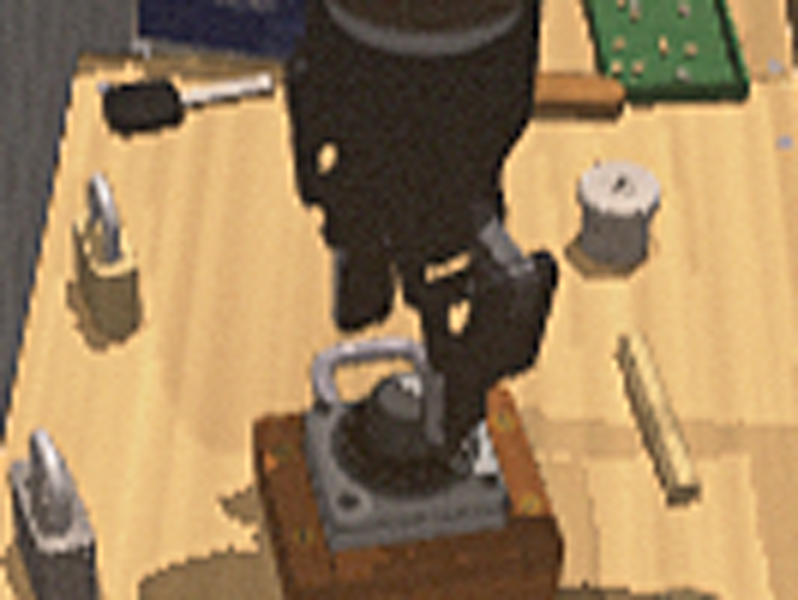

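Seen in the image, the tips are at about z=0.078 when open, so 1.4 cm more brings them to about 0.06 when closed on the grip.

Request:
apply_moves(deltas=[[[0, 0, 0.4], [0, 0, 0], 5.5], [[0, 0, 0.8], [0, 0, 0], 5.5], [[0, 0, 1.1], [0, 0, 0], 5.5], [[0, 0, 1.4], [0, 0, 0], 5.5], [[0, 0, 1.4], [0, 0, 0], 5.5], [[0, 0, 1.4], [0, 0, 0], 2], [[0, 0, 1.4], [0, 0, 0], 2], [[0, 0, 1.4], [0, 0, 0], 2], [[0, 0, 1.4], [0, 0, 0], 2], [[0, 0, 1.4], [0, 0, 0], 2], [[0, 0, 1.4], [0, 0, 0], 2]], squeeze=30)

```text
time: 5.65
eef_pos: [0.4733, 0.1505, 0.0275]
tool_rot: [0.0, -0.283, 0.959, 0.0]
ft_force: [-2.2, 3.8, 5.9]
finger_gap: 0.304
gripper_force: 29.6
```

```bash
python3 -c "
from st import *
S()"
```

```text
{'time': np.float64(5.65), 'qpos': array([ 0.0636,  0.1596,  1.9513,  0.0007,  1.0307, -2.0817]), 'eef_pos': array([0.4733, 0.1505, 0.0275]), 'ft_force': array([-2.2222,  3.8285,  5.9318]), 'moment': array([ 0.5793,  0.4937, -0.062 ]), 'gripper_force': np.float64(29.6187), 'finger_gap': np.float64(0.3039)}
[[-0.8396 -0.5431 -0.0001]
 [-0.5431  0.8396  0.0006]
 [-0.0003  0.0005 -1.    ]]
```

Request:
apply_moves(deltas=[[[0, 0, 0], [0, 0, 0], 4], [[0, 0, 0], [0, 0, 0], 4], [[0, 0.05, -0.2], [0, 0, 0], 4], [[0, 0.05, -0.2], [0, 0, 0], 4], [[0, 0.05, -0.2], [0, 0, 0], 2], [[0, 0.05, -0.2], [0, 0, 0], 2], [[0, 0.05, -0.2], [0, 0, 0], 2], [[0, 0.05, -0.2], [0, 0, 0], 2]], squeeze=35)

```text
time: 6.45
eef_pos: [0.4731, 0.1508, 0.0295]
tool_rot: [-0.0, -0.283, 0.959, 0.0]
ft_force: [-2.8, 2.1, 4.9]
finger_gap: 0.297
gripper_force: 34.3
```

```bash
python3 -c "
from st import *
S()"
```

```text
{'time': np.float64(6.45), 'qpos': array([ 0.0644,  0.1559,  1.9508,  0.0003,  1.035 , -2.0809]), 'eef_pos': array([0.4731, 0.1508, 0.0295]), 'ft_force': array([-2.8395,  2.0551,  4.929 ]), 'moment': array([ 0.2711,  0.4476, -0.0535]), 'gripper_force': np.float64(34.3272), 'finger_gap': np.float64(0.2975)}
[[-0.8396 -0.5432 -0.0001]
 [-0.5432  0.8396  0.0003]
 [-0.0001  0.0003 -1.    ]]
```

Request:
apply_moves(deltas=[[[0, 0, 0], [0, 0, 0.05], 2], [[0, 0, 0], [0, 0, 0.1], 2], [[0, 0, 0], [0, 0, 0.15], 2], [[0, 0, 0], [0, 0, 0.2], 2], [[0, 0, 0], [0, 0, 0.25], 2], [[0, 0, 0], [0, 0, 0.3], 2], [[0, 0, 0], [0, 0, 0.35], 2], [[0, 0, 0], [0, 0, 0.4], 2], [[0, 0, 0], [0, 0, 0.45], 2], [[0, 0, 0], [0, 0, 0.5], 2], [[0, 0, 0], [0, 0, 0.55], 2], [[0, 0, 0], [0, 0, 0.6], 2]])

```text
time: 7.65
eef_pos: [0.4732, 0.1504, 0.0295]
tool_rot: [0.0, 0.014, 1.0, -0.0]
ft_force: [-2.3, 0.5, 4.7]
finger_gap: 0.297
gripper_force: 34.3
```

```bash
cat > bow.py <<'E'
from st import *
S()
f,K,T=cap('side'); r=f[190:262,255:330]; np.save('now.npy',r)
f=f.astype(int)
# shackle far-edge row: per column, mean row of bluish-grey pixels above case
m=(f[:,:,0]-f[:,:,2]<15)&(f.min(2)>60)
print("shackle rows",[(c,[i for i in range(218,240) if m[i,c]][:6]) for c in (275,276,277,278,279,280)])
E
python3 bow.py
```

```text
{'time': np.float64(7.65), 'qpos': array([ 0.0641,  0.156 ,  1.9508, -0.0003,  1.0348, -1.4788]), 'eef_pos': array([0.4732, 0.1504, 0.0295]), 'ft_force': array([-2.3025,  0.4925,  4.7079]), 'moment': array([ 0.1348,  0.3338, -0.0536]), 'gripper_force': np.float64(34.2827), 'finger_gap': np.float64(0.2967)}
[[-0.9996  0.0276  0.0001]
 [ 0.0276  0.9996 -0.0003]
 [-0.0001 -0.0003 -1.    ]]
shackle rows [(275, [228, 230, 234, 235, 236]), (276, [229, 239]), (277, [229, 238]), (278, [227, 228, 229, 237]), (279, [227, 229]), (280, [227, 228])]
```

Request:
apply_moves(deltas=[[[0, 0, 0], [0, 0, 0.05], 2], [[0, 0, 0], [0, 0, 0.1], 2], [[0, 0, 0], [0, 0, 0.15], 2], [[0, 0, 0], [0, 0, 0.2], 2], [[0, 0, 0], [0, 0, 0.25], 2], [[0, 0, 0], [0, 0, 0.3], 2], [[0, 0, 0], [0, 0, 0.35], 2], [[0, 0, 0], [0, 0, 0.4], 2]])

```text
time: 8.5
eef_pos: [0.4734, 0.1503, 0.0295]
tool_rot: [0.0, 0.212, 0.977, -0.0]
ft_force: [-1.6, -0.1, 5.2]
finger_gap: 0.298
gripper_force: 34.5
```

```bash
python3 bow.py
```

```text
{'time': np.float64(8.5), 'qpos': array([ 0.064 ,  0.156 ,  1.9506, -0.0007,  1.0343, -1.0798]), 'eef_pos': array([0.4734, 0.1503, 0.0295]), 'ft_force': array([-1.6017, -0.0887,  5.1697]), 'moment': array([-0.026 ,  0.3212,  0.04  ]), 'gripper_force': np.float64(34.5467), 'finger_gap': np.float64(0.2985)}
[[-0.9104  0.4138  0.0007]
 [ 0.4138  0.9104 -0.0006]
 [-0.0008 -0.0003 -1.    ]]
shackle rows [(275, [222, 223, 233]), (276, [220, 235, 236]), (277, [238]), (278, [237]), (279, []), (280, [])]
```

Request:
apply_moves(deltas=[[[0, 0, 0], [0, 0, 0.04], 2], [[0, 0, 0], [0, 0, 0.08], 2], [[0, 0, 0], [0, 0, 0.12], 2], [[0, 0, 0], [0, 0, 0.16], 2], [[0, 0, 0], [0, 0, 0.2], 2], [[0, 0, 0], [0, 0, 0.2], 2]])

```text
time: 9.15
eef_pos: [0.4734, 0.1502, 0.0295]
tool_rot: [0.0, 0.307, 0.952, -0.0]
ft_force: [-2.5, 0.1, 6.0]
finger_gap: 0.298
gripper_force: 34.6
```

```bash
python3 bow.py; python3 -c "
from st import *
f,K,T=cap('side')
np.save('s2.npy',f)
from h import *
print(proj(K,T,[.4853,.0872,.0375]),proj(K,T,[.4853+.0014,.0872-.0058,.0375]))"
```

```text
{'time': np.float64(9.15), 'qpos': array([ 0.0639,  0.156 ,  1.9507, -0.0007,  1.0345, -0.8818]), 'eef_pos': array([0.4734, 0.1502, 0.0295]), 'ft_force': array([-2.5321,  0.1384,  5.9911]), 'moment': array([-0.1173,  0.2971, -0.0107]), 'gripper_force': np.float64(34.6407), 'finger_gap': np.float64(0.2978)}
[[-0.8111  0.5849  0.0005]
 [ 0.5849  0.8111 -0.0006]
 [-0.0007 -0.0002 -1.    ]]
shackle rows [(275, [232]), (276, [235]), (277, [237, 238, 239]), (278, []), (279, []), (280, [])]
[281.8508 226.7395] [281.3393 224.9822]
```

Request:
apply_moves(deltas=[[[0, 0, 0], [0, 0, 0.05], 2], [[0, 0, 0], [0, 0, 0.1], 2], [[0, 0, 0], [0, 0, 0.15], 2], [[0, 0, 0], [0, 0, 0.2], 2], [[0, 0, 0], [0, 0, 0.25], 2], [[0, 0, 0], [0, 0, 0.3], 2], [[0, 0, 0], [0, 0, 0.35], 2], [[0, 0, 0], [0, 0, 0.4], 2]])

```text
time: 10.05
eef_pos: [0.4732, 0.1501, 0.0295]
tool_rot: [0.0, 0.491, 0.871, -0.0]
ft_force: [-1.5, -1.0, 7.5]
finger_gap: 0.296
gripper_force: 34.7
```

```bash
python3 bow.py
```

```text
{'time': np.float64(10.05), 'qpos': array([ 0.0639,  0.1559,  1.9508, -0.0012,  1.0349, -0.4808]), 'eef_pos': array([0.4732, 0.1501, 0.0295]), 'ft_force': array([-1.4735, -1.0341,  7.527 ]), 'moment': array([-0.3232,  0.3308,  0.039 ]), 'gripper_force': np.float64(34.7222), 'finger_gap': np.float64(0.2959)}
[[-0.5187  0.855   0.    ]
 [ 0.855   0.5187 -0.001 ]
 [-0.0009 -0.0005 -1.    ]]
shackle rows [(275, [232, 233, 234, 235, 236]), (276, [237]), (277, []), (278, []), (279, []), (280, [])]
```

Request:
apply_moves(deltas=[[[0, 0, 0], [0, 0, 0.05], 2], [[0, 0, 0], [0, 0, 0.1], 2], [[0, 0, 0], [0, 0, 0.15], 2], [[0, 0, 0], [0, 0, 0.2], 2], [[0, 0, 0], [0, 0, 0.25], 2], [[0, 0, 0], [0, 0, 0.3], 2], [[0, 0, 0], [0, 0, 0.35], 2], [[0, 0, 0], [0, 0, 0.4], 2]])

```text
time: 10.9
eef_pos: [0.473, 0.15, 0.0295]
tool_rot: [0.0, 0.654, 0.757, -0.001]
ft_force: [-2.9, -1.3, 5.2]
finger_gap: 0.296
gripper_force: 34.7
```

```bash
python3 bow.py
```

```text
{'time': np.float64(10.9), 'qpos': array([ 0.0638,  0.1559,  1.9509, -0.0013,  1.0353, -0.0808]), 'eef_pos': array([0.473 , 0.15  , 0.0295]), 'ft_force': array([-2.8513, -1.3052,  5.2065]), 'moment': array([-0.2979,  0.6052,  0.0978]), 'gripper_force': np.float64(34.6897), 'finger_gap': np.float64(0.2959)}
[[-0.1447  0.9895 -0.0004]
 [ 0.9895  0.1447 -0.0011]
 [-0.001  -0.0006 -1.    ]]
shackle rows [(275, [228, 229, 232, 233, 234, 235]), (276, [238]), (277, [239]), (278, []), (279, [230, 231, 234, 236, 237, 238]), (280, [229, 231, 232, 233, 234, 235])]
```

Request:
apply_moves(deltas=[[[0, 0, 0], [0, 0, 0.05], 2], [[0, 0, 0], [0, 0, 0.1], 2], [[0, 0, 0], [0, 0, 0.15], 2], [[0, 0, 0], [0, 0, 0.2], 2], [[0, 0, 0], [0, 0, 0.2], 2]])

```text
time: 11.45
eef_pos: [0.4729, 0.15, 0.0294]
tool_rot: [0.0, 0.726, 0.688, -0.001]
ft_force: [-3.1, -1.7, 7.2]
finger_gap: 0.294
gripper_force: 34.8
```

```bash
python3 bow.py
```

```text
{'time': np.float64(11.45), 'qpos': array([ 0.0638,  0.1559,  1.9509, -0.0012,  1.0355,  0.1185]), 'eef_pos': array([0.4729, 0.15  , 0.0294]), 'ft_force': array([-3.055 , -1.6683,  7.186 ]), 'moment': array([-0.2514,  0.6293, -0.1485]), 'gripper_force': np.float64(34.7535), 'finger_gap': np.float64(0.2939)}
[[ 0.0541  0.9985 -0.0006]
 [ 0.9985 -0.0541 -0.0011]
 [-0.0011 -0.0006 -1.    ]]
shackle rows [(275, [228, 229, 232, 233, 234, 235]), (276, [236, 239]), (277, [236, 238, 239]), (278, [237]), (279, [228, 229, 230, 231, 232, 233]), (280, [227, 228, 229, 230, 232, 233])]
```

Request:
apply_moves(deltas=[[[0, 0, 0], [0, 0, 0.05], 2], [[0, 0, 0], [0, 0, 0.1], 2], [[0, 0, 0], [0, 0, 0.15], 2], [[0, 0, 0], [0, 0, 0.2], 2], [[0, 0, 0], [0, 0, 0.25], 2], [[0, 0, 0], [0, 0, 0.3], 2]])

```text
time: 12.1
eef_pos: [0.4727, 0.1501, 0.0294]
tool_rot: [0.0, 0.821, 0.571, -0.001]
ft_force: [-4.1, -0.9, 7.5]
finger_gap: 0.293
gripper_force: 34.8
```

```bash
python3 bow.py
```

```text
{'time': np.float64(12.1), 'qpos': array([ 0.0639,  0.1558,  1.951 , -0.0011,  1.0359,  0.4192]), 'eef_pos': array([0.4727, 0.1501, 0.0294]), 'ft_force': array([-4.1224, -0.9004,  7.4952]), 'moment': array([-0.212 ,  0.7317, -0.0158]), 'gripper_force': np.float64(34.8213), 'finger_gap': np.float64(0.2933)}
[[ 0.3473  0.9377 -0.0011]
 [ 0.9377 -0.3473 -0.001 ]
 [-0.0013 -0.0006 -1.    ]]
shackle rows [(275, [226, 227, 228, 229, 230, 232]), (276, [234]), (277, [237, 238]), (278, [226, 227, 228, 229, 230, 231]), (279, [225, 226, 227, 228, 229, 230]), (280, [])]
```

Request:
apply_moves(deltas=[[[0, 0, 0], [0, 0, 0.05], 2], [[0, 0, 0], [0, 0, 0.1], 2], [[0, 0, 0], [0, 0, 0.15], 2], [[0, 0, 0], [0, 0, 0.2], 2], [[0, 0, 0], [0, 0, 0.25], 2], [[0, 0, 0], [0, 0, 0.3], 2]])

```text
time: 12.75
eef_pos: [0.4732, 0.1512, 0.0295]
tool_rot: [-0.0, 0.897, 0.443, 0.0]
ft_force: [-2.7, 2.9, 4.8]
finger_gap: 0.3
gripper_force: 34.9
```

```bash
python3 bow.py
```

```text
{'time': np.float64(12.75), 'qpos': array([0.0648, 0.1559, 1.9507, 0.0011, 1.0344, 0.7183]), 'eef_pos': array([0.4732, 0.1512, 0.0295]), 'ft_force': array([-2.7328,  2.9383,  4.7597]), 'moment': array([0.6606, 0.3389, 0.5469]), 'gripper_force': np.float64(34.9064), 'finger_gap': np.float64(0.2999)}
[[ 0.6084  0.7937  0.0004]
 [ 0.7936 -0.6084  0.0009]
 [ 0.001  -0.0002 -1.    ]]
shackle rows [(275, [227, 233, 234, 235, 236, 237]), (276, [226, 227, 234, 235]), (277, [238]), (278, [224, 225, 226, 227, 228, 229]), (279, [223, 224, 225, 236, 237]), (280, [])]
```

Wrist torque has risen to 0.55 N m and the shackle edge moved out about 2 px: this is the true notch. I'll release, clear out and look.

Request:
apply_moves(deltas=[[[0, 0, 0], [0, 0, 0], 5], [[0, 0, 0], [0, 0, 0], 5], [[0, 0, 0], [0, 0, 0], 5], [[0, 0, -3], [0, 0, 0], 5], [[0, 0, -7], [0, 0, 0], 5], [[0, 0, -11], [0, 0, 0.1], 5], [[-3, 2.3, -11], [0, 0, 0.2], 5], [[-7, 5.4, -11], [0, 0, 0.3], 5], [[-11, 8.4, -11], [0, 0, 0.4], 5], [[-15, 11.5, -11], [0, 0, 0.5], 5], [[-19, 14.5, -11], [0, 0, 0.6], 5], [[-22, 17, -11], [0, 0, 0.69], 5]])

```text
time: 14.0
eef_pos: [0.4733, -0.1303, 0.1392]
tool_rot: [0.0, 0.994, 0.11, 0.0]
ft_force: [1.3, 0.9, 0.3]
finger_gap: 0.582
gripper_force: 0.0
```

Run:
```python
from st import *
S()
for n in("top","side"):
    f,K,T=cap(n); np.savez(n+"1",f=f,K=K,T=T); globals()[n]=f
a=cv2.resize(top[180:260,190:290],(400,320),interpolation=cv2.INTER_CUBIC)
b=cv2.resize(side[200:272,245:335],(400,320),interpolation=cv2.INTER_CUBIC)
cv2.imwrite("pics/c6.png",cv2.cvtColor(np.hstack([a,b]),cv2.COLOR_RGB2BGR))
```

```text
{'time': np.float64(14.0), 'qpos': array([-0.515 , -0.013 ,  1.888 , -0.0006,  1.2661,  0.8351]), 'eef_pos': array([ 0.4733, -0.1303,  0.1392]), 'ft_force': array([1.2777, 0.8741, 0.2758]), 'moment': array([ 0.0444, -0.0096, -0.0092]), 'gripper_force': np.float64(0.0), 'finger_gap': np.float64(0.5823)}
[[ 0.9757  0.2191  0.0002]
 [ 0.2191 -0.9757 -0.0007]
 [ 0.      0.0007 -1.    ]]
```

View pics/c6.png

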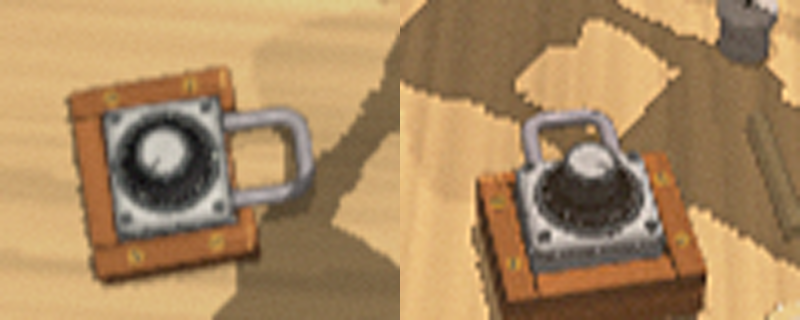

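The top view shows the shackle sprung out: cross piece centred at crop (305,155), about 3 px farther out than before. The dial and case are undisturbed.

Run:
```python
from st import *
z=np.load("top1.npz"); t=(z["K"],z["T"]); z=np.load("side1.npz"); s=(z["K"],z["T"])
b=plane(*t,(265.9,218.4),.033); c=np.array([.4725,.1505]); print(b,b[:2]-c,np.linalg.norm(b[:2]-c))
print(tri(ray(*t,(265.9,218.4)),ray(*s,(282.6,226.5))))
f=np.load("top1.npz")["f"].astype(int); m=(f[:,:,0]-f[:,:,2]<15)&(f.min(2)>60)
for r in range(204,234,2): print(r,"".join(".#"[int(v)] for v in m[r,240:275]))
b=np.array([.488,.082])
go([b[0],b[1],.07])
```

```text
[0.4849 0.0805 0.033 ] [ 0.0124 -0.07  ] 0.07113031111149101
(array([0.4844, 0.0806, 0.0323]), np.float64(0.0014903930976110816))
204 ...#...............................
206 #####..............................
208 ######..#....##########............
210 #..#######################.........
212 #######................####........
214 ######..................###........
216 ..####..................####.......
218 ...###..................####.......
220 ..####..................####.......
222 ...####..................####......
224 #.#####.................####.......
226 #######...............#####........
228 ###.##.###################.........
230 #..############..##................
232 .#.######..........................
{'time': np.float64(14.1), 'qpos': array([-0.5172, -0.0111,  1.8857, -0.0016,  1.2654,  0.8352]), 'eef_pos': array([ 0.4739, -0.1322,  0.1394]), 'ft_force': array([-0.7761,  0.4163, -0.1597]), 'moment': array([-0.0246, -0.0067,  0.0155]), 'gripper_force': np.float64(0.0), 'finger_gap': np.float64(0.5872)}
[[ 0.9761  0.2172  0.0006]
 [ 0.2172 -0.9761 -0.0021]
 [ 0.0001  0.0022 -1.    ]]
shift cm [  6.03   -20.618    6.8934]
```

Request:
apply_moves(deltas=[[[1.3, -4.5, 0], [0, 0, 0], 2.6], [[2.6, -9, 1], [0, 0, 0], 2.6], [[3.9, -13.5, 3], [0, 0, 0], 2.6], [[5, -18, 5], [0, 0, 0], 2.6], [[5.7, -20.5, 7], [0, 0, 0], 2.6], [[5.7, -20.5, 8], [0, 0, 0], 2.6], [[5.7, -20.5, 8], [0, 0, 0], 2.6], [[5.7, -20.5, 8], [0, 0, 0], 2.6]])

```text
time: 14.9
eef_pos: [0.4839, 0.0844, 0.0596]
tool_rot: [0.0, 0.994, 0.113, 0.0]
ft_force: [0.1, -0.3, 1.0]
finger_gap: 0.307
gripper_force: 0.0
```

Run:
```python
from st import *
go([.4855,.081,-.010])
f,K,T=cap("side"); im=cv2.resize(f[165:265,220:353],None,fx=6,fy=6,interpolation=cv2.INTER_CUBIC)
cv2.imwrite("pics/c7.png",cv2.cvtColor(im,cv2.COLOR_RGB2BGR)); np.save("s3.npy",f)
g=f.max(2)<60
for c in range(270,300,2):
  r=np.where(g[170:232,c])[0]; print(c,r.max()+170 if len(r) else None,end='; ')
y=np.array([.217,-.976,0]);p=np.array([.4855,.081,.0]); x=np.array([.976,.217,0])
print()
for z in(.06,.08,.09,.10): print(z,[proj(K,T,p+s*y*(.013)+t*x*.011+[0,0,z]) for s in(-1,1) for t in (-1,1)])
```

```text
{'time': np.float64(14.9), 'qpos': array([-0.0736,  0.093 ,  1.9507, -0.0004,  1.0974,  1.2716]), 'eef_pos': array([0.4839, 0.0844, 0.0596]), 'ft_force': array([ 0.0744, -0.2863,  0.9962]), 'moment': array([-0.0452,  0.025 , -0.0834]), 'gripper_force': np.float64(0.0), 'finger_gap': np.float64(0.3067)}
[[ 0.9746  0.2238  0.0005]
 [ 0.2238 -0.9746 -0.0004]
 [ 0.0004  0.0005 -1.    ]]
shift cm [0.0798 0.3684 6.9651]
270 186; 272 187; 274 186; 276 187; 278 201; 280 201; 282 202; 284 211; 286 211; 288 210; 290 202; 292 202; 294 200; 296 194; 298 None; 
0.06 [array([287.8559, 221.1864]), array([278.3895, 222.2381]), array([285.7031, 213.5868]), array([276.4108, 214.5946])]
0.08 [array([288.1452, 214.7603]), array([278.5516, 215.8055]), array([285.9582, 207.1841]), array([276.5434, 208.185 ])]
0.09 [array([288.2927, 211.4818]), array([278.6343, 212.5234]), array([286.0884, 203.9189]), array([276.6111, 204.916 ])]
0.1 [array([288.4423, 208.1585]), array([278.7181, 209.1963]), array([286.2202, 200.6098]), array([276.6796, 201.6031])]
```

Request:
apply_moves(deltas=[[[0.1, 0.35, 1.5], [0, 0, 0], 2.6], [[0.1, 0.35, 3], [0, 0, 0], 2.6], [[0.1, 0.35, 4], [0, 0, 0], 2.6], [[0.1, 0.35, 4], [0, 0, 0], 2.6], [[0.1, 0.35, 4], [0, 0, 0], 2.6]])

```text
time: 15.45
eef_pos: [0.4859, 0.0814, 0.0199]
tool_rot: [0.0, 0.994, 0.112, 0.0]
ft_force: [0.7, 0.3, -0.2]
finger_gap: 0.302
gripper_force: 0.0
```

Run:
```python
from st import *
go([.4855,.081,-.010])
f,K,T=cap("side"); t=cap("top")[0]
im=cv2.resize(f[190:265,245:325],(533,500),interpolation=cv2.INTER_CUBIC); t=cv2.resize(t[190:250,230:262+0],(267,500),interpolation=cv2.INTER_CUBIC)
cv2.imwrite("pics/c8.png",cv2.cvtColor(np.hstack([im,t]),cv2.COLOR_RGB2BGR))
```

```text
{'time': np.float64(15.45), 'qpos': array([-0.0797,  0.1626,  1.9661, -0.    ,  1.012 ,  1.266 ]), 'eef_pos': array([0.4859, 0.0814, 0.0199]), 'ft_force': array([ 0.7154,  0.2502, -0.1861]), 'moment': array([-0.0243, -0.0377,  0.0172]), 'gripper_force': np.float64(0.0), 'finger_gap': np.float64(0.3021)}
[[ 0.9748  0.2232  0.0009]
 [ 0.2232 -0.9748 -0.0001]
 [ 0.0008  0.0003 -1.    ]]
shift cm [-0.048   0.0344  2.9858]
```

View pics/c8.png

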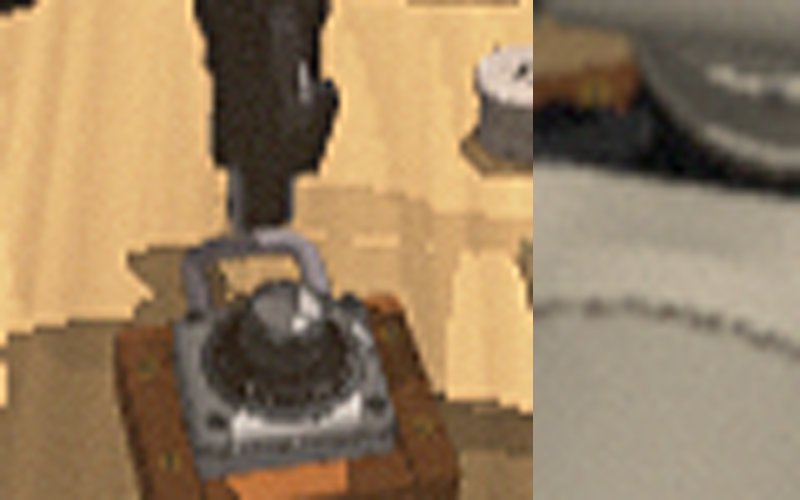

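The fingers are centred over the cross piece: near finger tip at crop (263,228), bow at (255,240). I'll descend over the bar.

Request:
apply_moves(deltas=[[[0, 0, 0.4], [0, 0, 0], 2.6], [[0, 0, 0.8], [0, 0, 0], 2.6], [[0, 0, 1.2], [0, 0, 0], 2.6], [[0, 0, 1.6], [0, 0, 0], 2.6], [[0, 0, 2], [0, 0, 0], 2.6], [[0, 0, 2], [0, 0, 0], 2.6]])

```text
time: 16.15
eef_pos: [0.4846, 0.082, -0.0016]
tool_rot: [-0.0, 0.994, 0.113, -0.001]
ft_force: [-0.1, 0.4, -0.7]
finger_gap: 0.305
gripper_force: 0.0
```

Request:
apply_moves(deltas=[[[0, 0, 0.4], [0, 0, 0], 2.6], [[0, 0, 0.8], [0, 0, 0], 2.6], [[0, 0, 1.1], [0, 0, 0], 2.6], [[0, 0, 1.1], [0, 0, 0], 2.6], [[0, 0, 1.1], [0, 0, 0], 0.5], [[0, 0, 1.1], [0, 0, 0], 0.5], [[0, 0, 1.1], [0, 0, 0], 0.5], [[0, 0, 1.1], [0, 0, 0], 0.5], [[0, 0, 1.1], [0, 0, 0], 0.5]], squeeze=40)

```text
time: 17.05
eef_pos: [0.4858, 0.0819, -0.0116]
tool_rot: [0.0, 0.994, 0.113, 0.001]
ft_force: [2.5, 0.3, -0.9]
finger_gap: 0.083
gripper_force: 38.6
```

```bash
python3 -c "
from st import *
S()"
```

```text
{'time': np.float64(17.05), 'qpos': array([-0.079 ,  0.2208,  1.975 ,  0.0001,  0.9446,  1.2662]), 'eef_pos': array([ 0.4858,  0.0819, -0.0116]), 'ft_force': array([ 2.5209,  0.3404, -0.8938]), 'moment': array([ 0.0202, -0.3805, -0.1401]), 'gripper_force': np.float64(38.5831), 'finger_gap': np.float64(0.0825)}
[[ 0.9747  0.2237  0.0011]
 [ 0.2237 -0.9747  0.    ]
 [ 0.0011  0.0002 -1.    ]]
```

Request:
apply_moves(deltas=[[[0, 0.2, 0], [0, 0, 0], 0.5], [[0, 0.4, 0], [0, 0, 0], 0.5], [[0, 0.6, 0], [0, 0, 0], 0.5], [[0, 0.8, 0], [0, 0, 0], 0.5], [[0, 1.0, 0], [0, 0, 0], 0.5], [[0, 1.2, 0], [0, 0, 0], 0.5], [[0, 1.4, 0], [0, 0, 0], 0.5], [[0, 1.5, 0], [0, 0, 0], 0.5], [[0, 1.5, 0], [0, 0, 0], 0.5]])

```text
time: 17.95
eef_pos: [0.4889, 0.0668, -0.0117]
tool_rot: [0.0, 0.994, 0.113, 0.0]
ft_force: [2.6, 2.1, -0.3]
finger_gap: 0.082
gripper_force: 38.8
```

```bash
python3 -c "
from st import *
S()"
```

```text
{'time': np.float64(17.95), 'qpos': array([-0.1092,  0.2235,  1.9721, -0.0006,  0.9455,  1.2362]), 'eef_pos': array([ 0.4889,  0.0668, -0.0117]), 'ft_force': array([ 2.5601,  2.0549, -0.3112]), 'moment': array([ 0.2995, -0.486 , -0.1539]), 'gripper_force': np.float64(38.83), 'finger_gap': np.float64(0.0816)}
[[ 0.9746  0.2238  0.0005]
 [ 0.2238 -0.9746 -0.0005]
 [ 0.0003  0.0006 -1.    ]]
```

Pull force is about 2 N, so the shackle is sliding. I'll go on until the stop is felt.

Request:
apply_moves(deltas=[[[0, 0.1, 0], [0, 0, 0], 0.5], [[0, 0.2, 0], [0, 0, 0], 0.5], [[0, 0.3, 0], [0, 0, 0], 0.5], [[0, 0.4, 0], [0, 0, 0], 0.5], [[0, 0.4, 0], [0, 0, 0], 0.5]])

```text
time: 18.45
eef_pos: [0.4892, 0.065, -0.0119]
tool_rot: [-0.002, 0.994, 0.112, -0.0]
ft_force: [3.0, 10.6, 0.3]
finger_gap: 0.087
gripper_force: 39.1
```

```bash
python3 -c "
from st import *
S()
f,K,T=cap('side'); f=f.astype(int); c=f.max(2)"
```

```text
{'time': np.float64(18.45), 'qpos': array([-0.1154,  0.2244,  1.9716,  0.0037,  0.9466,  1.2283]), 'eef_pos': array([ 0.4892,  0.065 , -0.0119]), 'ft_force': array([ 2.956 , 10.599 ,  0.2661]), 'moment': array([ 1.7046, -0.4341, -0.1495]), 'gripper_force': np.float64(39.1331), 'finger_gap': np.float64(0.0867)}
[[ 0.9748  0.223  -0.0006]
 [ 0.223  -0.9748  0.0031]
 [ 0.0001 -0.0032 -1.    ]]
```

The stop is reached: 10 N, after 17 mm of pull. I'll ease off, grip harder and lift along the lock's own arc about its tail.

Request:
apply_moves(deltas=[[[0, -0.25, 0], [0, 0, 0], 0.3], [[0, -0.25, 0], [0, 0, 0], 0.3], [[0, -0.3, -0.8], [0, 0, 0], 0.3], [[0, -0.4, -1.6], [0, 0, 0], 0.3], [[0, -0.7, -2.4], [0, 0, 0], 0.3], [[0, -1.1, -3.4], [0, 0, 0], 0.3], [[0, -1.6, -4.4], [0, 0, 0], 0.3], [[0, -2.2, -5.4], [0, 0, 0], 0.3], [[0, -2.8, -6.3], [0, 0, 0], 0.3], [[0, -3.6, -7.1], [0, 0, 0], 0.3], [[0, -4.5, -7.9], [0, 0, 0], 0.3], [[0, -4.5, -7.9], [0, 0, 0], 0.3]], squeeze=60)

```text
time: 19.7
eef_pos: [0.4794, 0.1083, 0.0682]
tool_rot: [0.0, 0.994, 0.114, 0.0]
ft_force: [2.0, -2.8, -1.8]
finger_gap: 0.076
gripper_force: 58.9
```

```bash
python3 -c "
from st import *
S()"
```

```text
{'time': np.float64(19.7), 'qpos': array([-0.0243,  0.0805,  1.9448, -0.    ,  1.1157,  1.3189]), 'eef_pos': array([0.4794, 0.1083, 0.0682]), 'ft_force': array([ 1.9747, -2.8005, -1.7946]), 'moment': array([-0.6192, -0.2836, -0.007 ]), 'gripper_force': np.float64(58.8767), 'finger_gap': np.float64(0.0757)}
[[ 0.9742  0.2256  0.0005]
 [ 0.2256 -0.9742 -0.    ]
 [ 0.0005  0.0002 -1.    ]]
```

Request:
apply_moves(deltas=[[[0, -0.8, -0.6], [0, 0, 0], 0.3], [[0, -1.5, -1.2], [0, 0, 0], 0.3], [[0, -2, -2], [0, 0, 0], 0.3], [[0, -2, -3], [0, 0, 0], 0.3], [[0, -2, -4.5], [0, 0, 0], 0.3], [[0, -2, -6], [0, 0, 0], 0.3], [[0, -2, -8], [0, 0, 0], 0.3], [[0, -2, -10], [0, 0, 0], 0.3], [[0, -2, -12], [0, 0, 0], 0.3], [[0, -2, -14], [0, 0, 0], 0.3], [[0, -2, -16], [0, 0, 0], 0.3], [[0, -2, -18], [0, 0, 0], 0.3]])

```text
time: 20.9
eef_pos: [0.4739, 0.1271, 0.2477]
tool_rot: [-0.001, 0.994, 0.113, -0.001]
ft_force: [0.5, 0.4, -5.0]
finger_gap: 0.067
gripper_force: 58.6
```

Request:
apply_moves(deltas=[[[0, 0, 0], [0, 0, 0], 0.3], [[0, 0, 0], [0, 0, 0], 0.3], [[0, 0, 0], [0, 0, 0], 0.3], [[0, 0, 0], [0, 0, 0], 0.3], [[0, 0, 0], [0, 0, 0], 0.3], [[0, 0, 0], [0, 0, 0], 0.3], [[0, 0, 0], [0, 0, 0], 0.3], [[0, 0, 0], [0, 0, 0], 0.3], [[0, 0, 0], [0, 0, 0], 0.3], [[0, 0, 0], [0, 0, 0], 0.3], [[0, 0, 0], [0, 0, 0], 0.3], [[0, 0, 0], [0, 0, 0], 0.3]])

```text
time: 22.1
eef_pos: [0.475, 0.1267, 0.2472]
tool_rot: [0.0, 0.994, 0.113, 0.0]
ft_force: [-0.7, -0.1, -5.1]
finger_gap: 0.069
gripper_force: 58.6
```

Run:
```python
from st import *
S()
f,K,T=cap("side"); np.save("fs.npy",f); cv2.imwrite("pics/f.png",cv2.cvtColor(f,cv2.COLOR_RGB2BGR))
f0=np.load("side0.npz")["f"].astype(int); g=f.astype(int)
# cradle: orange-brown bed now exposed?
h=cv2.cvtColor(f,cv2.COLOR_RGB2HSV); m=((h[:,:,0]<15)&(h[:,:,1]>110)&(h[:,:,2]>60)); m0=cv2.cvtColor(f0.astype(np.uint8),cv2.COLOR_RGB2HSV); m0=((m0[:,:,0]<15)&(m0[:,:,1]>110)&(m0[:,:,2]>60))
print("wood px",m0[220:280,255:320].sum(),m[220:280,255:320].sum())
# lock silver pixels
s=((abs(g[:,:,0]-g[:,:,2])<20)&(g.min(2)>90)); s[:, :235]=0; s[:,345:]=0
k,l,st,ce=cv2.connectedComponentsWithStats(s[150:290].astype(np.uint8))
print([(ce[i]+[0,150],st[i]) for i in range(1,k) if st[i][4]>30])
x,y,_=manip.sense()["eef_pos"]
for zz in(.1,.15,.2,.26): print(zz,proj(K,T,[x,y,zz]))
d0=np.abs(g-f0).sum(2)>90
for n,(a,b) in dict(steelcyl=(322,205),follower=(329,239),brass=(334,278),p1=(238,210),p2=(228,257)).items(): print(n,d0[b-12:b+12,a-8:a+8].mean())
```

```text
{'time': np.float64(22.1), 'qpos': array([ 0.0143, -0.0947,  1.7498, -0.    ,  1.4865,  1.3593]), 'eef_pos': array([0.475 , 0.1267, 0.2472]), 'ft_force': array([-0.7337, -0.061 , -5.1016]), 'moment': array([-0.166 , -0.0015,  0.0427]), 'gripper_force': np.float64(58.5848), 'finger_gap': np.float64(0.0687)}
[[ 0.9746  0.2239  0.    ]
 [ 0.2239 -0.9746 -0.    ]
 [ 0.      0.     -1.    ]]
wood px 894 1453
[(array([305.7429, 188.3524]), array([297,  27,  14,  29, 105], dtype=int32)), (array([279.3173, 192.3077]), array([276,  28,   9,  30, 104], dtype=int32)), (array([296.6437, 195.2069]), array([292,  40,  11,  12,  87], dtype=int32))]
0.1 [286.6418 219.0011]
0.15 [287.3788 201.564 ]
0.2 [288.1716 182.808 ]
0.26 [289.2058 158.3389]
steelcyl 0.0
follower 0.0
brass 0.453125
p1 0.0
p2 0.028645833333333332
```

Run:
```python
from st import *
t,K,T=cap("top"); f0=np.load("top0.npz")["f"]
for n,(a,b) in dict(brass=(196,269),follower=(259,272),steel=(310,269),p1=(223,163),p2=(292,170)).items():
    A=cv2.cvtColor(f0,cv2.COLOR_RGB2GRAY)[b-12:b+12,a-12:a+12]; B=cv2.cvtColor(t,cv2.COLOR_RGB2GRAY)[b-16:b+16,a-16:a+16]
    r=cv2.matchTemplate(B,A,cv2.TM_CCOEFF_NORMED); print(n,cv2.minMaxLoc(r)[1::2])
S(); print(job_done())
```

```text
brass (0.17009171843528748, (6, 4))
follower (0.3281395137310028, (5, 4))
steel (0.9967507123947144, (4, 4))
p1 (0.36594632267951965, (2, 0))
p2 (0.9977778792381287, (4, 4))
{'time': np.float64(22.2), 'qpos': array([ 0.0143, -0.0947,  1.7498,  0.    ,  1.4865,  1.3593]), 'eef_pos': array([0.475 , 0.1267, 0.2472]), 'ft_force': array([-0.4703,  0.4419, -4.9808]), 'moment': array([-0.2083, -0.0194,  0.0055]), 'gripper_force': np.float64(58.5854), 'finger_gap': np.float64(0.0699)}
[[ 0.9746  0.2239  0.    ]
 [ 0.2239 -0.9746  0.    ]
 [ 0.     -0.     -1.    ]]
the job is handed in; nothing more can be done
None
```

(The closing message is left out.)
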